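# Load a wooden blank into the drawing machine and lower its pen

## Task

Raise the pen-lift lever on the drawing machine's head all the way, take the tall rectangular wooden blank out of the rack, and slide it lying flat, lengthwise, between the guide rails under the raised marker until it is fully home against the end stop; then lower the lever until the marker's nib rests on the blank. The blank may touch the machine only lying flat, never standing or leaning, so lay it down on the table first and take it again by its long edges. Leave the other two blanks in the rack and everything else on the table where it is.

Things in the scene. Friction and masses are not known exactly. Their poses are not given: they have to be found in the camera images.
- machine: Small white and aluminium drawing machine, fixed. Origin: on the table top, under the centre of a blank that is fully home; x is the way the blank slides in, z up. White bed 130 mm wide (y), from x = -125 to +80 mm, its top 12 mm above the table. A column stands at x = 30 to 80, y = 44 to 72 mm, 130 mm high; the right (-y) side is open apart from the lever.
- rail_mouth (a point): midway between the mouths of the two aluminium guide rails, on the bed's top, at (-58, 0, 12) mm in the machine's frame. Rails 5 mm high above the bed; flared lead-ins start here 72 mm apart and narrow to 56 mm between inner faces at x = -30 mm; from there straight to x = +45 mm.
- end_stop (a point): middle of the end stop's face, at (45, 0, 19) mm in the machine's frame; the stop is 14 mm high above the bed.
- head (a point): centre of the grey head, the box that carries the marker and the lever: 48 x 46 x 56 mm, at (29, 0, 92) mm in the machine's frame, its underside 64 mm above the table.
- pen_lever (a joint): angle of the pen-lift lever on the right (-y) side of the head: 0 = level, positive = tip raised; from -0.45 (down) to +0.55 (all the way up). It stays where it is left (tip force about 2 N). It moves the marker up 24 mm per rad; the nib meets the top of a 20 mm blank on the bed at about +0.05, and the lever then goes no lower.
- lever_grip (a point): middle of the lever's white round grip (14 mm diameter, 26 mm long along the lever), 95 mm from the pivot; at its frame's -y lies the free end. The steel bar behind it is 6 mm thick and 9 mm high.
- lever_pivot (a point): the lever's pivot; the axis runs along the machine's x. In the machine's frame at (25, -28, 85) mm.
- nib (a point): lowest point of the marker (11 mm thick, nib end 8 mm) that hangs upright in the head and slides up and down with the lever; 20 mm above the table with the lever fully down, 44 mm fully raised.
- rack: Grey plastic rack, fixed, 190 x 80 mm. Origin: centre of its underside. Floor 6 mm thick; three slots at x = -60, 0, +60 mm in its frame, each 23 mm wide along x between walls 36 mm high. At each slot a post 12 mm wide and 90 mm high stands on either side (inner faces at y = +-28 mm).
- blank: The blank to load: plain light wood, rectangular, 20 mm thick (its x), 50 mm wide (its y), 90 mm long (its z), 60 g, standing in a rack slot (any of the three). Origin: centre of the lower 20 x 50 mm end face as it stands at the start.
- blank_center (a point): centre of that blank, 45 mm along its z from its origin; same axes.
- arch_blank: another blank with a round top, same wood, 20 x 50 x 90 mm, in another slot; stays there. Origin: centre of its foot.
- square_blank: another blank, short and square, same wood, 20 x 50 x 50 mm, in another slot; stays there. Origin: centre of its foot.
- glue_stick: glue stick standing upright, white with green cap, 30 mm diameter, 92 mm high. Origin: centre of its foot.
- tape_dispenser: blue tape dispenser, 130 x 50 mm, 94 mm high. Origin: centre of its underside.
- stamp: small wooden stamp block, 45 x 30 x 29 mm. Origin: centre of its underside.
- tin: round metal tin, 66 mm diameter, 55 mm high. Origin: centre of its underside.

How it is judged:
By the outcome, as a careful person would: the job done as asked, in the order asked, and still so for the second after the job is handed in, with the robot touching nothing.
It also fails if it takes over 72 s, if anything falls off the work surface, if the arm or the gripper's body presses on something with over 40 N, if the wrist force passes 120 N, or if a joint passes its speed limit or range.

## Robot

A 6-joint arm with a two-finger parallel gripper is mounted at the origin on the work surface. World frame = base frame: x ahead of the robot, y to its left, z up, the work surface at z = 0. Lengths are in m, angles in degrees, forces in N, time in s.
With the tool pointing down it reaches from about 0.25 to 0.725 m from the base axis. Payload 4 kg.
Tool frame: the origin (TCP) lies midway between the tips of the shut fingers; the grasp point (between the pads) lies 19 mm behind it; z points along the fingers, y is the line along which they close (so a half turn about z gives the same grasp; the last joint's range is limited). The gripper opens to 85 mm and grips with 20 to 120 N. Pads are 22 mm wide; open, the fingers measure 114 mm over their backs; the gripper's body (76 mm by 85 mm) begins 54 mm behind the grasp point. The pads swing forward as they close: fully open they stand 13 mm farther back than shut.
Start: joints at [69.672, 13.785, 0.286, 76.501, 0, 90], TCP at [0.174, 0.469, 0.231] pointing down, gripper open.
Joint ranges: [-155.79, 155.79], [-60.16, 107.12], [-62.33, 73.08], [-114, 123.19], [-81.49, 82.49], [-180, 180]. Speed limits (degrees/s): [159.86, 159.86, 180, 180, 180, 180].

## Interface

Orientations are given as a 3x3 rotation matrix whose columns are the frame's x, y, z axes.
In Python, from station import arm, vision, job gives the robot as it stands.
- The arm moves only by the tool drive_tool, never from a script. Its argument "steps" is one flat list of numbers, 7 for each row, row after row: the turn, a rotation vector about the tool's x, y, z in rad, then the shift along the tool's x, y, z in mm, then the finger opening in mm, from 0 to 85.4. In form: [wx, wy, wz, tx, ty, tz, hand, wx, wy, wz, tx, ty, tz, hand, ...]. A call has 1 to 8 rows; each row is the pose to reach, as a shift and turn from the pose commanded when the call began, along the tool's axes at that moment; what a row does not reach only later rows make up. A row lasts 1/12 s, in which the tool goes at most 41.7 mm and 7.16 degrees, less where a joint would pass 70% of its speed; a pose out of reach is approached as far as the arm can. A call with a gripper value outside its range is refused whole. The fingers move at their own pace and stop on an object; the grip force is fixed at half the most. Time passes only in rows, so rows that repeat a pose let the fingers close. It gives the time, the measured TCP pose, the force, the opening and the grip force at its end, in the units of the state.
- arm.sense(): the state, without advancing time (a new reading comes with each control period).
- vision.grab_frame(name): name is "side" or "top"; returns a dict with "pixels" (400x640x3 uint8, red, green, blue), "depth" (400x640 float32, m along the optical axis (not along the pixel's ray), 0 where there is no reading), "mtx" (3x3 intrinsics, pixels), "R" (3x3) and "t" (3): a world point X has camera coordinates R X + t. Camera axes: x right, y down, z forward; pixel columns grow to the right and rows downward; lengths in m; the calibration is good to about 2 mm. A picture is of the moment at which its call begins.
- job.finish_job(): hands the job in; it is judged then, once.
The state is a dict: "t": time; "joint_positions": joint angles; "joint_velocities": joint speeds; "effort": joint torques, N m; "position": TCP position; "tool_rot": TCP orientation; "wrist_force": force on the tool from outside, world axes, zero at the start; "moment": the same for the moment, N m; "width": finger opening in m; "finger_force": force on a finger pad.
Only numpy, scipy, OpenCV 4.12 (cv2) and the standard library are available. Lean on these libraries where they do the work, as an engineer would, in place of code of your own. Each camera call takes 0.05 s, during which the arm holds its last target. There are 200 camera calls.

## Working session

There is one attempt and no reset: what is moved stays moved. The work goes in short steps, Python scripts to look and compute and a tool call to move; the robot and the scene stay as the last step left them, time stands still between calls to the robot, and variables do not carry over. Pictures are saved under pics/ and viewed, at most 10 in all, crops included, and the job is handed in when it is done.

Besides the shell and the picture viewer there is one more tool, called after ">>>" as name(argument=value, ...), one argument or row to a line, values as JSON. drive_tool: Moves the arm, as the interface text tells. Its arguments: {"type":"object","properties":{"steps":{"type":"array","items":{"type":"number"}}},"required":["steps"]}

```bash
mkdir -p pics; ls
python3 - <<'E'
from station import arm, vision, job
import cv2,numpy as np
s=arm.sense(); print(s)
for n in("top","side"):
    f=vision.grab_frame(n); cv2.imwrite(f"pics/{n}0.png",f["pixels"][:,:,::-1]); np.savez(f"pics/{n}0.npz",**f)
    print(n,f["mtx"],f["R"],f["t"])
E
```

```text
pics
{'t': 0.0, 'joint_positions': array([ 6.96728594e+01,  1.38323587e+01,  2.14217751e-01,  7.65023397e+01,
       -1.64880169e-03,  9.00010520e+01]), 'joint_velocities': array([-0.12727414,  0.16658323, -0.08945488,  0.04353818,  0.1223288 ,
       -0.00520687]), 'effort': array([ 3.98762113e-04, -3.72317398e+01,  2.52407634e+01,  1.69390684e-02,
       -1.53309757e-04,  2.02185447e-06]), 'position': array([0.17347839, 0.46826604, 0.23041493]), 'tool_rot': array([[-9.37718130e-01,  3.47396334e-01, -7.03479764e-04],
       [ 3.47397045e-01,  9.37716037e-01, -1.98182811e-03],
       [-2.88155651e-05, -2.10278294e-03, -9.99997789e-01]]), 'wrist_force': array([-0.24556047, -0.17272542, -0.03974615]), 'moment': array([-0.03083123,  0.02672986,  0.05197511]), 'finger_force': 0.0, 'width': 0.08519328180114294}
top [[458.7264973    0.         316.11643705]
 [  0.         458.7264973  201.00928348]
 [  0.           0.           1.        ]] [[-0.01237002 -0.99961943  0.02465708]
 [-0.98944543  0.00867622 -0.14464597]
 [ 0.14437699 -0.02618611 -0.98917621]] [-0.02821818  0.53730874  1.0696963 ]
side [[411.98468887   0.         315.80115805]
 [  0.         411.98468887 200.74678467]
 [  0.           0.           1.        ]] [[ 0.99348377 -0.11311282 -0.01398184]
 [-0.0962803  -0.76726556 -0.63406125]
 [ 0.06099267  0.63127573 -0.77315642]] [-0.55988197  0.10234571  0.9372238 ]
```

View pics/top0.png

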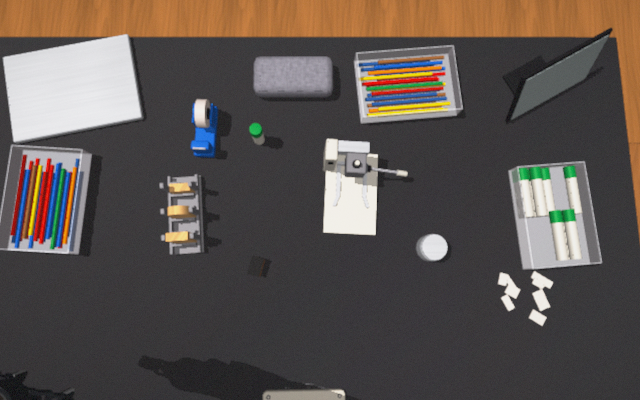

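View pics/side0.png

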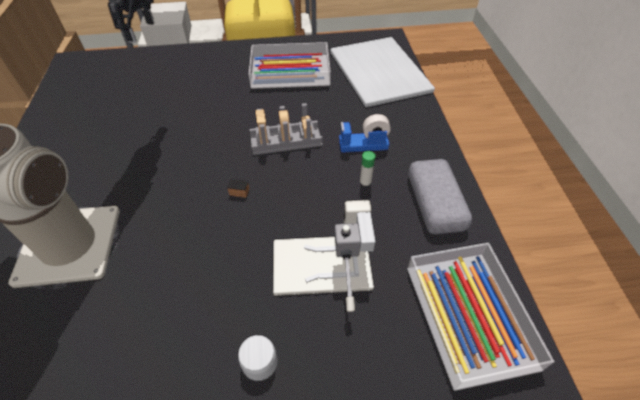

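The top view shows the machine at about (350,190), its lever pointing right to (405,173), and the rack at (185,213) with blanks at rows 187, 211 and 237. The side view has the rack at (286,133) and the machine at (325,260). Next I'll enlarge both.

```bash
cat > h.py <<'E'
import numpy as np,cv2
def load(p): return dict(np.load(p))
def pt(f,u,v,d=None):
    "world point of pixel by depth"
    d=f["depth"][int(round(v)),int(round(u))] if d is None else d
    c=d*(np.linalg.inv(f["mtx"])@[u,v,1]); return f["R"].T@(c-f["t"])
def ptz(f,u,v,z):
    "world point of pixel on plane z"
    r=f["R"].T@np.linalg.inv(f["mtx"])@[u,v,1]; o=-f["R"].T@f["t"]; return o+r*(z-o[2])/r[2]
def cloud(f):
    v,u=np.mgrid[:400,:640]; d=f["depth"]
    c=np.stack([u*d,v*d,d],-1)@np.linalg.inv(f["mtx"]).T
    X=(c-f["t"])@f["R"]; X[d==0]=np.nan; return X
E
python3 - <<'E'
from h import *
a=cv2.imread("pics/top0.png");b=cv2.imread("pics/side0.png")
def cr(i,u,v): return cv2.resize(i[v:v+100,u:u+133],(399,300),interpolation=cv2.INTER_CUBIC)
cv2.imwrite("pics/c1.png",np.vstack([np.hstack([cr(a,130,165),cr(a,290,137)]),np.hstack([cr(b,225,80),cr(b,260,215)])]))
for n in("top0","side0"):
    f=load(f"pics/{n}.npz");X=cloud(f);print(n,(f["depth"]==0).mean())
    tab=X[(abs(X[...,2])<.012)]; print(np.median(tab[:,2]))
f=load("pics/top0.npz")
for u,v in[(180,187),(178,211),(178,237),(404,173),(396,172),(258,266),(432,246),(257,130)]: print(u,v,pt(f,u,v).round(4))
E
```

```text
top0 0.003984375
0.00036868458613407556
side0 0.00416796875
0.002259739408732251
180 187 [0.5708 0.289  0.0574]
178 211 [0.5093 0.2829 0.0905]
178 237 [0.4496 0.2794 0.0963]
404 173 [ 0.6008 -0.2463  0.0572]
396 172 [ 0.6019 -0.2256  0.0641]
258 266 [0.3832 0.1066 0.0267]
432 246 [ 0.4248 -0.3063  0.0547]
257 130 [0.6981 0.1039 0.0947]
```

View pics/c1.png

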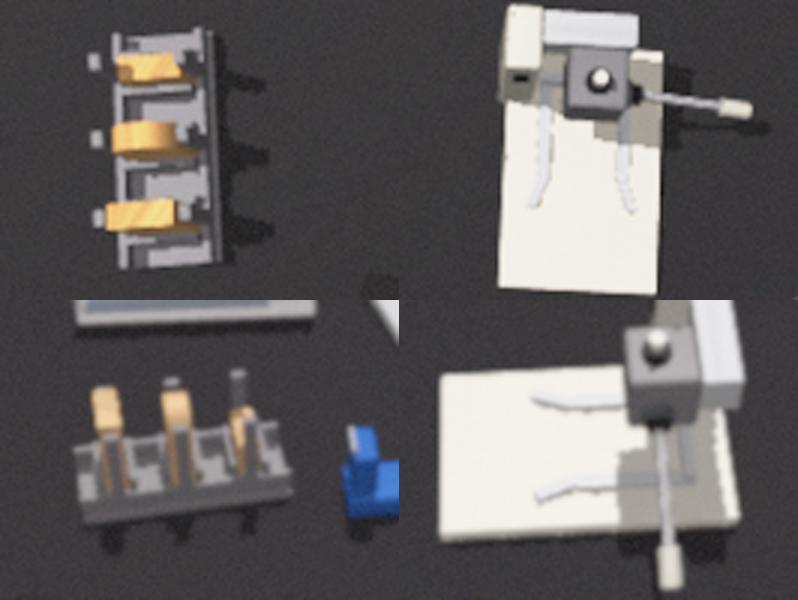

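The top crop shows the plain rectangular blank in the nearest slot (x≈0.45), the arch in the middle and the square in the far slot. The lever is down. Next I'll fit the poses.

Run:
```python
from h import *
T=load("pics/top0.npz");S=load("pics/side0.npz")
def c(q,ox,oy,X=0,Y=0): return [((u-X)/3+ox,(v-Y)/3+oy) for u,v in q]
print("bed top FL FR BR");
P=[ptz(T,*p,.012) for p in c([(500,287),(655,294),(663,52)],290,137,399,0)]
Q=[ptz(S,*p,.012) for p in c([(441,374),(441,533),(738,520)],260,215,399,300)]
for n,p in("T",P),("S",Q):
    print(n,np.round(p,4)); d=p[0]-p[1]; e=p[2]-p[1]
    print(np.linalg.norm(d),np.linalg.norm(e),np.degrees(np.arctan2(-d[0],d[1])),np.degrees(np.arctan2(e[1],e[0])))
for n,f in("T",T),("S",S):
    X=cloud(f);im=f["pixels"].astype(int)
    w=(im[...,0]>im[...,2]+50)&(abs(X[...,0]-.45)<.035)&(abs(X[...,1]-.28)<.05)
    m=w&(X[...,2]>.089)&(X[...,2]<.104)
    print(n,m.sum(),X[m].mean(0),X[m].min(0),X[m].max(0)); 
    if m.sum()>5:print(cv2.minAreaRect((X[m][:,:2]*1000).astype(np.float32)))
    # bed
    m=(abs(X[...,2]-.012)<.005)&(im.min(-1)>120)&(abs(X[...,0]-.55)<.15)&(abs(X[...,1]+.13)<.12)
    print("bed",m.sum(),cv2.minAreaRect((X[m][:,:2]*1000).astype(np.float32)),np.median(X[m][:,2]))
    # head top
    m=(abs(X[...,2]-.120)<.006)&(abs(X[...,0]-.61)<.04)&(abs(X[...,1]+.135)<.03)
    print("head",m.sum(),cv2.minAreaRect((X[m][:,:2]*1000).astype(np.float32)))
    # rack top z=36
    m=(abs(X[...,2]-.038)<.006)&(abs(X[...,0]-.51)<.13)&(abs(X[...,1]-.27)<.07)&(im.max(-1)<170)&(im.min(-1)>70)
    print("rack",m.sum(),cv2.minAreaRect((X[m][:,:2]*1000).astype(np.float32)))
    # grip
    m=(im.min(-1)>110)&(X[...,2]>.03)&(abs(X[...,0]-.6)<.02)&(X[...,1]<-.215)&(X[...,1]>-.28)
    print("grip",m.sum(),X[m].min(0),X[m].max(0),X[m].mean(0))
for p in c([(105,202),(175,200),(172,228),(108,230)],130,165): print(ptz(T,*p,.096).round(4))
```

```text
bed top FL FR BR
T [[ 0.4623 -0.0522  0.012 ]
 [ 0.4552 -0.1793  0.012 ]
 [ 0.6587 -0.1924  0.012 ]]
0.12727047333976915 0.20387900835005862 -3.186822695881122 -3.6810364086875254
S [[ 0.4637 -0.0487  0.012 ]
 [ 0.4573 -0.179   0.012 ]
 [ 0.6599 -0.1937  0.012 ]]
0.1304925269181329 0.20314923498369844 -2.8096988345267855 -4.155337024165887
T 202 [0.45049292 0.28278561 0.09620262] [0.44058133 0.25748392 0.08915235] [0.46092815 0.31052442 0.10058233]
((450.4684753417969, 284.3793029785156), (19.858591079711914, 52.493350982666016), 4.263150691986084)
bed 3131 ((560.530029296875, -121.14522552490234), (130.92471313476562, 204.01429748535156), 87.6453857421875) 0.012176899110065578
head 470 ((618.6453857421875, -129.30307006835938), (48.14491271972656, 62.884254455566406), 89.39884185791016)
rack 253 ((510.5462646484375, 286.37518310546875), (155.20999145507812, 71.98815155029297), 3.1101224422454834)
grip 69 [ 0.59496663 -0.25463204  0.04940323] [ 0.60860994 -0.21528632  0.06788554] [ 0.60101953 -0.23706462  0.05929149]
S 108 [0.45131017 0.27999146 0.09778213] [0.44115037 0.25658073 0.0915317 ] [0.46171277 0.30935819 0.10098242]
((451.0223693847656, 283.1242980957031), (19.498876571655273, 53.6620979309082), 4.065757751464844)
bed 3964 ((561.3798217773438, -120.60858917236328), (132.790771484375, 205.2369384765625), 86.3039321899414) 0.01371616759347061
head 502 ((619.3235473632812, -129.2622528076172), (49.3438606262207, 61.68216323852539), 88.68511962890625)
rack 289 ((511.3304443359375, 281.99359130859375), (155.0873565673828, 68.39276123046875), 2.371396541595459)
grip 128 [ 0.59438276 -0.2542011   0.05117725] [ 0.60848685 -0.21523955  0.06817111] [ 0.60124418 -0.23805395  0.05982071]
[0.4604 0.3089 0.096 ]
[0.4614 0.2567 0.096 ]
[0.4404 0.2584 0.096 ]
[0.4394 0.3059 0.096 ]
```

>>> drive_tool(
  steps=[0,0,0.1,-30,-23,0,60,0,0,0.2,-59,-47,0,50,0,0,0.3,-88,-70,0,45,0,0,0.4,-117,-94,0,45,0,0,0.5,-146,-117,0,45,0,0,0.6,-176,-140,0,45,0,0,0.7,-205,-164,0,45,0,0,0.8,-234,-187,0,45],
)

```text
t: 0.77
position: [0.3283, 0.2104, 0.2311]
tool_rot: [[-0.4, 0.917, -0.0], [0.917, 0.4, -0.0], [-0.0, -0.0, -1.0]]
wrist_force: [1.4, -0.3, 0.5]
width: 0.0451
finger_force: 0.0
```

>>> drive_tool(
  steps=[0,0,0.06,-37,5,0,45,0,0,0.12,-75,9,0,45,0,0,0.18,-112,14,0,45,0,0,0.24,-149,18,0,45,0,0,0.3,-186,23,0,45,0,0,0.36,-224,28,0,45,0,0,0.42,-261,32,0,45,0,0,0.476,-298,37,0,45],
)

```text
t: 1.43
position: [0.4826, -0.0473, 0.2309]
tool_rot: [[0.063, 0.998, -0.001], [0.998, -0.063, 0.0], [0.0, -0.001, -1.0]]
wrist_force: [1.3, 1.1, 0.8]
width: 0.0449
finger_force: 0.0
```

>>> drive_tool(
  steps=[0,0,0,-30,20,0,45,0,0,0,-60,41,0,45,0,0,0,-95,65,0,45,0,0,0,-130,89,0,45,0,0,0,-160,109,0,45,0,0,0,-189,129,0,45,0,0,0,-189,129,0,45,0,0,0,-189,129,0,45],
)

```text
t: 2.1
position: [0.5996, -0.2435, 0.2286]
tool_rot: [[0.063, 0.998, -0.003], [0.998, -0.063, 0.002], [0.001, -0.004, -1.0]]
wrist_force: [0.1, -0.7, 1.5]
width: 0.045
finger_force: 0.0
```

>>> drive_tool(
  steps=[0,0,0,1,1,40,45,0,0,0,2,2,80,45,0,0,0,2,2,120,45,0,0,0,2,2,150,45,0,0,0,2,2,175,45,0,0,0,2,2,192,45,0,0,0,2,2,192,45,0,0,0,2,2,192,45],
)

```text
t: 2.77
position: [0.6007, -0.2383, 0.0389]
tool_rot: [[0.059, 0.998, -0.003], [0.998, -0.059, 0.001], [0.001, -0.003, -1.0]]
wrist_force: [0.5, -0.7, 0.3]
width: 0.0447
finger_force: 0.0
```

>>> drive_tool(
  steps=[0,0,0,0,0,0,30,0,0,0,0,0,0,20,0,0,0,0,0,0,10,0,0,0,0,0,0,10,0,0,0,0,0,0,10,0,0,0,0,0,0,10],
)

```text
t: 3.27
position: [0.6036, -0.2398, 0.0408]
tool_rot: [[0.06, 0.998, 0.004], [0.998, -0.06, 0.0], [0.0, 0.004, -1.0]]
wrist_force: [2.7, 2.5, 2.9]
width: 0.0119
finger_force: 58.7
```

Run:
```python
from station import arm, vision
import cv2,numpy as np
f=vision.grab_frame("side"); np.savez("pics/side1.npz",**f)
cv2.imwrite("pics/c2.png",cv2.resize(f["pixels"][180:330,260:460,::-1],(800,600),interpolation=cv2.INTER_CUBIC))
s=arm.sense();print(s["position"],s["wrist_force"],s["width"],s["finger_force"],s["joint_positions"])
```

```text
[ 0.60355732 -0.23972487  0.0406118 ] [3.11687853 2.17867226 2.95601784] 0.01183659256307049 58.70832324028015 [-21.70478989  37.87440934   8.57216522  60.50910684   0.09089381
  71.7153029 ]
```

View pics/c2.png

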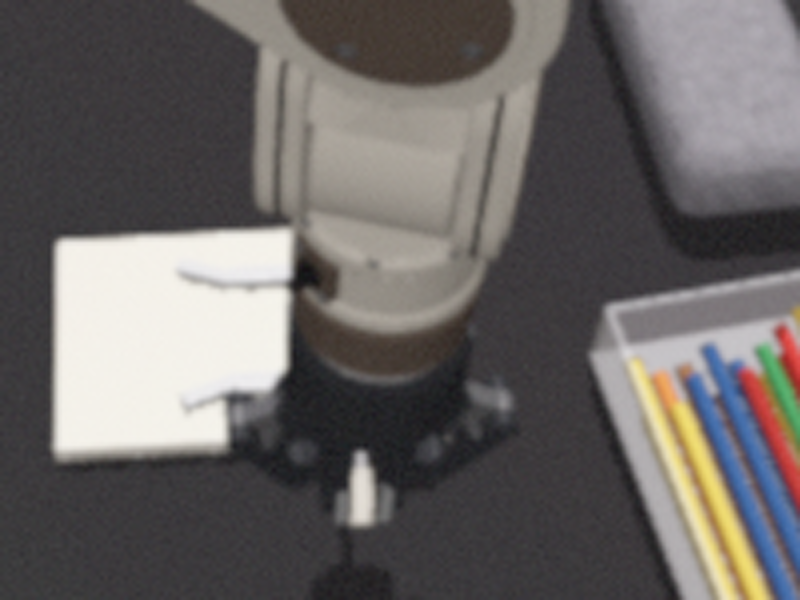

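>>> drive_tool(
  steps=[0,0,0,-2.6,0,-12,10,0,0,0,-3.6,0,-25,10,0,0,0,-2.6,0,-39,10,0,0,0,0.5,0,-53,10,0,0,0,5.6,0,-65,10,0,0,0,9,0,-71,10,0,0,0,10,0,-74,10,0,0,0,10,0,-74,10],
)

```text
t: 3.98
position: [0.6041, -0.2284, 0.113]
tool_rot: [[0.059, 0.998, 0.002], [0.998, -0.059, 0.002], [0.002, 0.002, -1.0]]
wrist_force: [6.7, 4.1, -3.8]
width: 0.011
finger_force: 51.5
```

>>> drive_tool(
  steps=[0,0,0,0.5,0,-2,10,0,0,0,1,0,-4,10,0,0,0,1,0,-4,10],
)

```text
t: 4.23
position: [0.6042, -0.2255, 0.1157]
tool_rot: [[0.058, 0.998, 0.002], [0.998, -0.058, 0.007], [0.007, 0.001, -1.0]]
wrist_force: [8.1, 8.8, -4.4]
width: 0.011
finger_force: 47.6
```

>>> drive_tool(
  steps=[0,0,0,1,0,-2,10,0,0,0,2,0,-4,10,0,0,0,2,0,-4,10],
)

```text
t: 4.48
position: [0.6042, -0.2226, 0.1195]
tool_rot: [[0.056, 0.998, 0.001], [0.998, -0.056, 0.008], [0.008, 0.001, -1.0]]
wrist_force: [7.0, 9.6, -5.1]
width: 0.0113
finger_force: 44.3
```

>>> drive_tool(
  steps=[0,0,0,0,0,-2,10,0,0,0,0,0,-4,10,0,0,0,0,0,-4,10],
)

```text
t: 4.73
position: [0.6042, -0.2211, 0.1225]
tool_rot: [[0.054, 0.999, 0.0], [0.998, -0.055, 0.011], [0.011, -0.0, -1.0]]
wrist_force: [8.7, 11.8, -8.1]
width: 0.0108
finger_force: 44.2
```

Run:
```python
from station import arm, vision
import cv2,numpy as np
f=vision.grab_frame("side"); np.savez("pics/side2.npz",**f)
g=vision.grab_frame("top"); np.savez("pics/top2.npz",**g)
r=lambda i:cv2.resize(i,(400,500),interpolation=cv2.INTER_CUBIC)
cv2.imwrite("pics/c3.png",np.hstack([r(f["pixels"][220:320,310:390,::-1]),r(g["pixels"][120:220,340:420,::-1])]))
s=arm.sense();print(s["position"],s["wrist_force"],s["width"],s["finger_force"])
```

```text
[ 0.60425405 -0.22106019  0.12252368] [ 9.47291716 12.48936421 -8.4924508 ] 0.011122459867674562 44.15228068828583
```

View pics/c3.png

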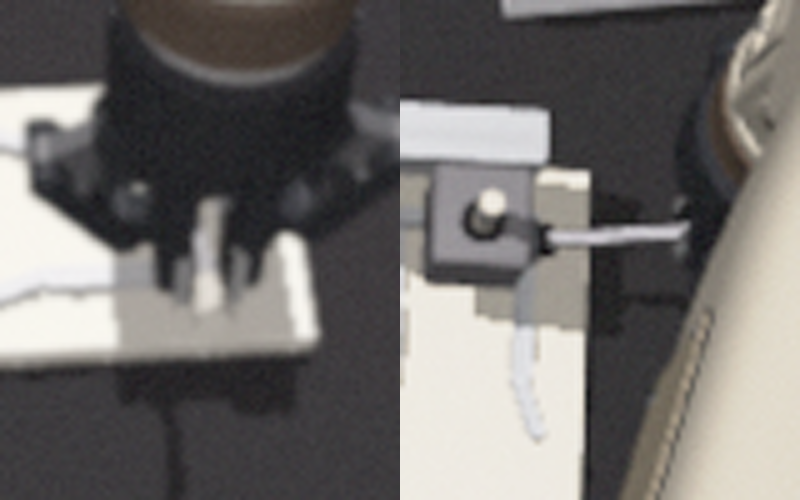

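The lever is visibly raised: its bar runs from (370,167) to (396,166) in the top view, and the grip is still held. I'll get the angle from depth.

Run:
```python
from h import *
g=load("pics/top2.npz");f=load("pics/side2.npz")
X=cloud(g)
for u in range(371,397,3):
    c=X[162:172,u]; k=np.nanargmax(c[:,2]); print(u,162+k,c[k].round(4))
X=cloud(f)
for v in range(258,284,2):
    u0=int(310+208/5); c=X[v,u0-2:u0+3]; print(v,c[2].round(4))
```

```text
371 167 [ 0.6071 -0.1607  0.098 ]
374 167 [ 0.6069 -0.1677  0.0984]
377 168 [ 0.6034 -0.1738  0.1033]
380 168 [ 0.6024 -0.18    0.1077]
383 167 [ 0.6044 -0.1867  0.1094]
386 167 [ 0.6033 -0.1928  0.1138]
389 167 [ 0.6033 -0.1997  0.1139]
392 167 [ 0.6019 -0.2054  0.1199]
395 170 [ 0.5918 -0.209   0.1343]
258 [ 0.5976 -0.2316  0.2042]
260 [ 0.6264 -0.1216  0.0117]
262 [ 0.6252 -0.1277  0.0137]
264 [ 0.6244 -0.1325  0.0135]
266 [ 0.6235 -0.1377  0.0142]
268 [ 0.6229 -0.1419  0.0131]
270 [ 0.606  -0.2077  0.1222]
272 [ 0.6049 -0.2134  0.1253]
274 [ 0.6028 -0.2225  0.1346]
276 [ 0.6019 -0.2274  0.1364]
278 [ 0.6008 -0.233   0.1395]
280 [ 0.6    -0.2374  0.1406]
282 [ 0.599  -0.2425  0.1431]
```

>>> drive_tool(
  steps=[0,0,0,1,-0.5,-2,10,0,0,0,2,-1,-4,10,0,0,0,2,-1,-4,10],
)

```text
t: 5.08
position: [0.6044, -0.2181, 0.1263]
tool_rot: [[0.055, 0.999, 0.002], [0.998, -0.055, 0.012], [0.013, 0.002, -1.0]]
wrist_force: [12.5, 14.3, -10.1]
width: 0.0109
finger_force: 41.8
```

>>> drive_tool(
  steps=[0,0,0,1,-0.5,-2,10,0,0,0,2,-1,-4,10,0,0,0,2,-1,-4,10],
)

```text
t: 5.33
position: [0.6041, -0.2175, 0.1272]
tool_rot: [[0.055, 0.998, 0.002], [0.998, -0.055, 0.01], [0.01, 0.001, -1.0]]
wrist_force: [18.5, 9.1, -24.0]
width: 0.011
finger_force: 41.3
```

>>> drive_tool(
  steps=[0,0,0,0,0,2,10,0,0,0,0,0,2,40,0,0,0,0,0,2,40,0,0,0,0,0,2,40,0,0,0,-2,0,-20,40,0,0,0,-2,0,-50,40,0,0,0,-2,0,-80,40,0,0,0,-2,0,-105,40],
)

```text
t: 6.0
position: [0.6001, -0.2258, 0.2407]
tool_rot: [[0.061, 0.998, 0.0], [0.998, -0.061, -0.001], [-0.001, 0.0, -1.0]]
wrist_force: [0.0, 0.4, -0.7]
width: 0.0403
finger_force: 0.0
```

>>> drive_tool(
  steps=[0,0,-0.01,30,-11,0,40,0,0,-0.02,65,-24,0,40,0,0,-0.04,100,-37,0,40,0,0,-0.06,135,-50,0,40,0,0,-0.08,170,-63,0,40,0,0,-0.1,205,-76,0,40,0,0,-0.11,230,-85,0,40,0,0,-0.11,250,-92,0,40],
)

```text
t: 6.67
position: [0.5225, 0.0315, 0.2389]
tool_rot: [[-0.051, 0.999, -0.0], [0.999, 0.051, -0.001], [-0.001, -0.0, -1.0]]
wrist_force: [0.5, 0.2, 0.1]
width: 0.0402
finger_force: 0.0
```

```bash
cat >> h.py <<'E'
def plan(s,pos,yaw):
    "tool-down target -> rotvec, shift mm in tool axes; yaw = world angle (deg) of tool y"
    from scipy.spatial.transform import Rotation as Rt
    y=np.array([np.cos(np.radians(yaw)),np.sin(np.radians(yaw)),0]);z=np.array([0,0,-1.])
    R=np.stack([np.cross(y,z),y,z],1);R0=np.asarray(s["tool_rot"])
    print("rot",Rt.from_matrix(R0.T@R).as_rotvec().round(3),"shift",(1000*R0.T@(np.array(pos)-s["position"])).round(1))
E
python3 - <<'E'
from station import arm, vision
from h import *
g=vision.grab_frame("top"); np.savez("pics/top3.npz",**g)
X=cloud(g)
for u in range(368,410,3):
    c=X[158:175,u]; k=np.nanargmax(c[:,2]); print(u,158+k,c[k].round(4))
s=arm.sense();print(s["position"],s["wrist_force"],s["width"]);plan(s,[.4508,.2835,.19],3)
E
```

```text
368 168 [ 0.6054 -0.1541  0.095 ]
371 168 [ 0.6049 -0.1608  0.0971]
374 167 [ 0.6069 -0.1676  0.0986]
377 168 [ 0.6034 -0.1737  0.1035]
380 167 [ 0.6048 -0.1801  0.1076]
383 166 [ 0.6057 -0.186   0.1137]
386 166 [ 0.6053 -0.1926  0.1156]
389 166 [ 0.6043 -0.1986  0.1199]
392 166 [ 0.603  -0.2044  0.1253]
395 165 [ 0.6047 -0.2108  0.1277]
398 166 [ 0.6015 -0.2167  0.1317]
401 167 [ 0.5976 -0.2219  0.1386]
404 165 [ 0.6015 -0.2282  0.1414]
407 164 [ 0.6032 -0.2344  0.1439]
[0.52172697 0.03426185 0.23901218] [-1.09364228  0.93463754 -0.43670443] 0.040076478250146645
rot [-0.001 -0.002  0.001] shift [252.6 -57.4  49.6]
```

>>> drive_tool(
  steps=[0,0,0,36,-8,0,40,0,0,0,72,-16,0,40,0,0,0,108,-25,10,40,0,0,0,144,-33,20,40,0,0,0,180,-41,30,40,0,0,0,216,-49,40,40,0,0,0,253,-57,50,40,0,0,0,253,-57,50,40],
)

```text
t: 7.38
position: [0.4518, 0.2841, 0.1865]
tool_rot: [[-0.056, 0.998, -0.003], [0.998, 0.056, 0.0], [0.001, -0.003, -1.0]]
wrist_force: [1.2, -1.3, -0.7]
width: 0.0403
finger_force: 0.0
```

>>> drive_tool(
  steps=[0,0,0,0,0,10,40,0,0,0,0,0,20,40,0,0,0,0,0,20,40],
)

```text
t: 7.63
position: [0.4536, 0.2778, 0.166]
tool_rot: [[-0.048, 0.999, -0.003], [0.999, 0.048, -0.003], [-0.003, -0.003, -1.0]]
wrist_force: [-0.3, -1.4, -0.2]
width: 0.0402
finger_force: 0.0
```

Run:
```python
from station import arm
from h import *
s=arm.sense();print(s["position"],s["joint_positions"]);plan(s,[.4508,.2835,.056],3)
```

```text
[0.45364214 0.2777748  0.16601352] [ 3.15028883e+01  1.96561470e+01 -1.58490052e+00  6.90010852e+01
 -4.00661060e-02  1.18752772e+02]
rot [-0.003  0.003 -0.004] shift [  6.1  -2.2 110. ]
```

>>> drive_tool(
  steps=[0,0,0,3,-1,25,40,0,0,0,6,-2,50,40,0,0,0,6,-2,75,40,0,0,0,6,-2,95,40,0,0,0,6,-2,110,40,0,0,0,6,-2,110,40,0,0,0,6,-2,110,40],
)

```text
t: 8.22
position: [0.4521, 0.2841, 0.0578]
tool_rot: [[-0.047, 0.999, -0.002], [0.999, 0.047, -0.001], [-0.001, -0.002, -1.0]]
wrist_force: [0.4, -0.7, 1.1]
width: 0.0398
finger_force: 0.0
```

>>> drive_tool(
  steps=[0,0,0,0,0,0,25,0,0,0,0,0,0,15,0,0,0,0,0,0,15,0,0,0,0,0,0,15,0,0,0,0,0,0,15],
)

```text
t: 8.63
position: [0.4535, 0.2863, 0.0599]
tool_rot: [[-0.05, 0.999, 0.003], [0.999, 0.05, 0.001], [0.001, 0.003, -1.0]]
wrist_force: [1.2, -1.5, 6.1]
width: 0.0193
finger_force: 59.0
```

>>> drive_tool(
  steps=[0,0,0,0,0,-10,15,0,0,0,0,0,-25,15,0,0,0,0,0,-45,15,0,0,0,0,0,-65,15,0,0,0,0,0,-90,15,0,0,0,0,0,-115,15,0,0,0,0,0,-135,15,0,0,0,0,0,-140,15],
)

```text
t: 9.3
position: [0.4535, 0.2872, 0.2026]
tool_rot: [[-0.05, 0.999, 0.005], [0.999, 0.05, 0.004], [0.004, 0.005, -1.0]]
wrist_force: [1.2, -0.4, -0.6]
width: 0.0194
finger_force: 59.5
```

Run:
```python
from station import arm
from h import *
s=arm.sense();print(s["position"],s["wrist_force"],s["width"]);plan(s,[.50,.035,.2],4)
```

```text
[0.45347145 0.28718504 0.20260996] [ 1.19525552 -0.39386505 -0.63224957] 0.019386688954371713
rot [ 0.005 -0.004 -0.019] shift [-254.2   33.8    1.9]
```

>>> drive_tool(
  steps=[0,0,0,-30,5,0,15,0,0,-0.01,-65,10,0,15,0,0,-0.02,-100,15,0,15,0,0,-0.02,-140,20,0,15,0,0,-0.02,-180,25,0,15,0,0,-0.02,-220,30,0,15,0,0,-0.02,-245,34,0,15,0,0,-0.02,-254,34,0,15],
)

```text
t: 9.97
position: [0.4986, 0.0306, 0.1975]
tool_rot: [[-0.066, 0.998, -0.001], [0.998, 0.066, -0.001], [-0.001, -0.001, -1.0]]
wrist_force: [0.5, 1.0, -1.2]
width: 0.0197
finger_force: 59.4
```

>>> drive_tool(
  steps=[-0.12,0,0,0,0,0,15,-0.24,0,0,0,0,0,15,-0.36,0,0,0,0,0,15,-0.48,0,0,0,0,0,15,-0.6,0,0,0,0,0,15,-0.72,0,0,0,0,0,15,-0.84,0,0,0,0,0,15,-0.96,0,0,0,0,0,15],
)

```text
t: 10.63
position: [0.4977, 0.0349, 0.1967]
tool_rot: [[-0.072, 0.62, 0.782], [0.997, 0.044, 0.057], [0.001, 0.784, -0.621]]
wrist_force: [0.5, -0.5, -3.1]
width: 0.0188
finger_force: 59.5
```

>>> drive_tool(
  steps=[-0.04,0,0,0,0,0,15,-0.09,0,0,0,0,0,15,-0.09,0,0,0,0,0,15],
)

```text
t: 10.88
position: [0.5016, 0.0351, 0.1992]
tool_rot: [[-0.072, 0.545, 0.835], [0.997, 0.039, 0.06], [0.001, 0.837, -0.547]]
wrist_force: [1.3, 0.1, 1.0]
width: 0.0191
finger_force: 61.3
```

Run:
```python
from station import arm
from h import *
s=arm.sense();print(s["position"],s["joint_positions"],s["tool_rot"]); print(s["tool_rot"].T@[0,0,1])
```

```text
[0.50164888 0.03509758 0.19916972] [  3.86363601  -9.20508401 -62.07647737 -19.74098166   0.22949941
  89.89137469] [[-7.17619382e-02  5.45169294e-01  8.35248864e-01]
 [ 9.97421607e-01  3.87184890e-02  6.04236397e-02]
 [ 6.01539049e-04  8.37431382e-01 -5.46542147e-01]]
[ 6.01539049e-04  8.37431382e-01 -5.46542147e-01]
```

>>> drive_tool(
  steps=[0,0,0,0,16,25,15,0,0,0,0,33,50,15,0,0,0,0,8,66,15,0,0,0,0,-17,83,15,0,0,0,0,-42,99,15,0,0,0,0,-67,116,15,0,0,0,0,-84,127,15,0,0,0,0,-92,132,15],
)

```text
t: 11.55
position: [0.5717, 0.0399, 0.0447]
tool_rot: [[-0.071, 0.566, 0.822], [0.997, 0.04, 0.059], [0.001, 0.824, -0.567]]
wrist_force: [-0.4, -0.4, -0.9]
width: 0.0193
finger_force: 61.4
```

Run:
```python
from station import arm
from h import *
s=arm.sense();print(s["position"],s["joint_positions"],s["tool_rot"],s["wrist_force"])
```

```text
[0.5717023  0.03985131 0.04465571] [  3.88585771  30.55216407 -62.26817508 -58.27831891   0.19180025
  89.91094993] [[-7.13988612e-02  5.65596669e-01  8.21585425e-01]
 [ 9.97447653e-01  3.99760490e-02  5.91615977e-02]
 [ 6.17863425e-04  8.23712525e-01 -5.67007315e-01]] [-0.40682591 -0.43222293 -0.87090138]
```

>>> drive_tool(
  steps=[0,0,0,-4,11,16,15,0,0,0,-8,22,33,15,0,0,0,-12,33,49,15,0,0,0,-15,39,58,15,0,0,0,-15,37,59,15,0,0,0,-15,36,60,15,0,0,0,-15,36,60,15],
)

```text
t: 12.13
position: [0.6421, 0.0296, 0.044]
tool_rot: [[-0.071, 0.562, 0.824], [0.997, 0.04, 0.059], [0.0, 0.826, -0.564]]
wrist_force: [-1.0, 0.7, -1.2]
width: 0.0194
finger_force: 61.4
```

Run:
```python
from station import arm,vision
from h import *
s=arm.sense();print(s["position"],s["joint_positions"],s["tool_rot"],s["wrist_force"])
f=vision.grab_frame("side")
cv2.imwrite("pics/c4.png",cv2.resize(f["pixels"][100:280,220:460,::-1],(800,600),interpolation=cv2.INTER_CUBIC))
```

```text
[0.64209305 0.02955005 0.04396283] [  1.71360807  31.68164954 -52.25890105 -49.61866531   1.95162596
  88.69998703] [[-7.07712926e-02  5.62128456e-01  8.24016397e-01]
 [ 9.97492462e-01  3.95017549e-02  5.87230674e-02]
 [ 4.59813546e-04  8.26106052e-01 -5.63514489e-01]] [-1.00024973  0.72454481 -1.1789462 ]
```

View pics/c4.png

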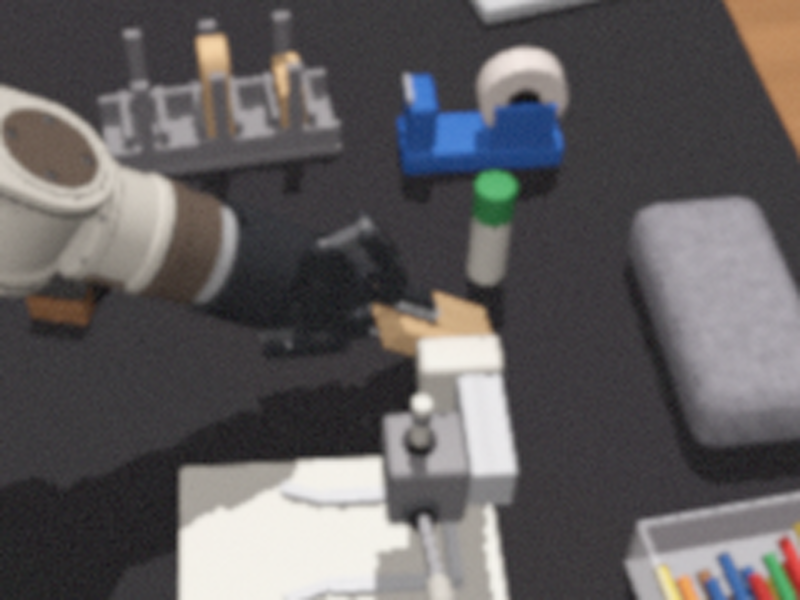

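>>> drive_tool(
  steps=[0,0,0,0,-2,1.4,15,0,0,0,0,-4,2.8,15,0,0,0,0,-4,2.8,15],
)

```text
t: 12.43
position: [0.6433, 0.0292, 0.04]
tool_rot: [[-0.07, 0.56, 0.826], [0.998, 0.039, 0.058], [0.0, 0.828, -0.561]]
wrist_force: [-0.4, 0.7, -0.5]
width: 0.0195
finger_force: 61.4
```

>>> drive_tool(
  steps=[0,0,0,0,0,0,25,0,0,0,0,0,0,32,0,0,0,0,0,0,40,0,0,0,0,0,0,40,0,0,0,0,0,0,40],
)

```text
t: 12.85
position: [0.6444, 0.0291, 0.0412]
tool_rot: [[-0.07, 0.558, 0.827], [0.998, 0.039, 0.058], [0.0, 0.829, -0.559]]
wrist_force: [0.4, -0.7, -0.5]
width: 0.0401
finger_force: 0.1
```

>>> drive_tool(
  steps=[0,0,0,0,-22,-34,40,0,0,0,0,-42,-64,40,0,0,0,0,-42,-64,40],
)

```text
t: 13.1
position: [0.5754, 0.0236, 0.0445]
tool_rot: [[-0.07, 0.558, 0.827], [0.998, 0.039, 0.058], [-0.0, 0.829, -0.559]]
wrist_force: [0.0, -0.7, 0.8]
width: 0.0396
finger_force: 0.0
```

Run:
```python
from station import arm,vision
from h import *
s=arm.sense();print(s["position"],s["joint_positions"],s["tool_rot"],s["wrist_force"])
f=vision.grab_frame("side"); np.savez("pics/side5.npz",**f)
X=cloud(f);im=f["pixels"].astype(int)
m=(im[...,0]>im[...,2]+35)&(abs(X[...,0]-.63)<.1)&(abs(X[...,1]-.03)<.06)
print(m.sum(),X[m].mean(0),X[m].min(0),X[m].max(0),cv2.minAreaRect((X[m][:,:2]*1000).astype(np.float32)))
cv2.imwrite("pics/c5.png",cv2.resize(f["pixels"][140:260,280:440,::-1],(640,480),interpolation=cv2.INTER_CUBIC))
```

```text
[0.57536905 0.02359002 0.04452779] [  1.06515652  31.31099328 -62.20427448 -59.47197151   2.43418189
  88.34802552] [[-6.98728080e-02  5.57940053e-01  8.26934513e-01]
 [ 9.97555901e-01  3.91809375e-02  5.78539375e-02]
 [-1.21040549e-04  8.28955820e-01 -5.59314074e-01]] [ 0.0120497  -0.67987164  0.80735965]
560 [0.62189012 0.02762865 0.01877414] [ 0.58800455 -0.00249357 -0.00199378] [0.68506346 0.07249533 0.02547478] ((637.5255126953125, 35.49183654785156), (98.7567367553711, 70.202392578125), 4.803872585296631)
```

View pics/c5.png

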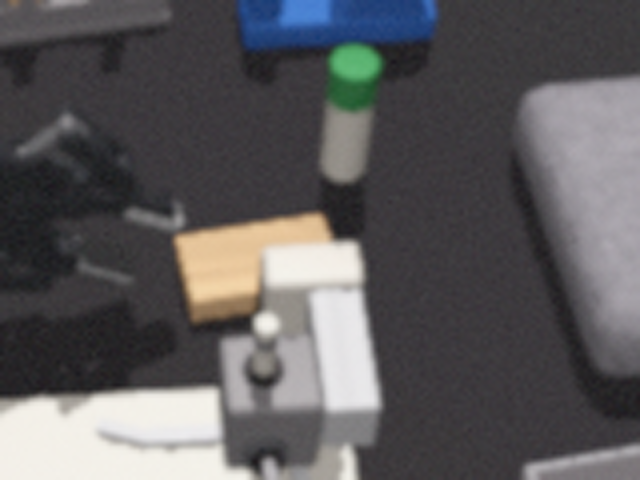

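>>> drive_tool(
  steps=[0,0,0,0,15,-20,40,0,0,0,0,42,-40,40,0,0,0,0,70,-58,40,0,0,0,0,100,-77,40,0,0,0,0,127,-95,40,0,0,0,0,140,-104,40,0,0,0,0,140,-104,60],
)

```text
t: 13.73
position: [0.5693, 0.0234, 0.2243]
tool_rot: [[-0.07, 0.552, 0.831], [0.998, 0.039, 0.058], [-0.0, 0.833, -0.554]]
wrist_force: [-0.3, 0.4, 0.6]
width: 0.051
finger_force: 0.0
```

>>> drive_tool(
  steps=[0.12,0,0,0,0,0,70,0.24,0,0,0,0,0,70,0.36,0,0,0,0,0,70,0.48,0,0,0,0,0,70,0.6,0,0,0,0,0,70,0.72,0,0,0,0,0,70,0.84,0,0,0,0,0,70,0.95,0,0,0,0,0,70],
)

```text
t: 14.4
position: [0.5662, 0.0233, 0.2166]
tool_rot: [[-0.07, 0.993, 0.095], [0.998, 0.07, 0.007], [0.0, 0.095, -0.996]]
wrist_force: [0.6, -0.2, 0.2]
width: 0.0698
finger_force: 0.0
```

>>> drive_tool(
  steps=[0,0,-0.1,0,0,0,70,0,0,-0.2,0,0,0,70,0,0,-0.3,0,0,0,70,0,0,-0.4,0,0,0,70,0,0,-0.5,0,0,0,70,0,0,-0.6,0,0,0,70,0,0,-0.7,0,0,0,70,0,0,-0.79,0,0,0,70],
)

```text
t: 15.07
position: [0.5658, 0.0233, 0.2143]
tool_rot: [[-0.758, 0.645, 0.097], [0.649, 0.761, 0.007], [-0.069, 0.068, -0.995]]
wrist_force: [0.1, 0.5, 0.3]
width: 0.0702
finger_force: 0.0
```

Run:
```python
from station import arm,vision
from h import *
s=arm.sense();print(s["position"],s["joint_positions"],s["wrist_force"])
S=load("pics/side5.npz")
for p in [(323.75,198.75),(328,217),(361,193.75)]: print(ptz(S,*p,.02).round(4))
f=vision.grab_frame("top"); np.savez("pics/top6.npz",**f)
X=cloud(f);im=f["pixels"].astype(int)
m=(im[...,0]>im[...,2]+35)&(abs(X[...,0]-.63)<.1)&(abs(X[...,1]-.03)<.06)&(X[...,2]>.013)&(X[...,2]<.03)
print(m.sum(),X[m].mean(0),cv2.minAreaRect((X[m][:,:2]*1000).astype(np.float32)))
plan(s,[.625,.03,.15],94)
```

```text
[0.56582647 0.02327005 0.21431033] [ 2.25422588 17.35497651  2.25552639 69.34814322  0.18804675 42.69626217] [0.10125243 0.51739645 0.25212982]
[0.5886 0.0492 0.02  ]
[ 0.5915 -0.0064  0.02  ]
[0.68   0.0536 0.02  ]
0 [nan nan nan] ((0.0, 0.0), (0.0, 0.0), 0.0)
rot [ 0.038  0.092 -0.775] shift [-36.   38.9  69.8]<stdin>:9: RuntimeWarning: Mean of empty slice.
  ret = um.true_divide(
```

>>> drive_tool(
  steps=[0.005,0.01,-0.1,0,0,0,70,0.01,0.02,-0.2,0,0,0,70,0.015,0.035,-0.3,0,0,0,70,0.02,0.05,-0.4,0,0,0,70,0.025,0.06,-0.5,0,0,0,70,0.03,0.07,-0.6,0,0,0,70,0.035,0.08,-0.68,0,0,0,70,0.038,0.092,-0.77,0,0,0,70],
)

```text
t: 15.78
position: [0.5661, 0.0233, 0.2149]
tool_rot: [[-0.998, -0.062, 0.0], [-0.062, 0.998, 0.001], [-0.0, 0.001, -1.0]]
wrist_force: [0.8, 0.0, -0.2]
width: 0.0699
finger_force: 0.0
```

>>> drive_tool(
  steps=[0,0,0,0,0,0,70],
)

```text
t: 15.87
position: [0.5664, 0.0234, 0.2149]
tool_rot: [[-0.998, -0.06, 0.001], [-0.06, 0.998, 0.001], [-0.001, 0.001, -1.0]]
wrist_force: [0.7, -0.3, 0.5]
width: 0.07
finger_force: 0.0
```

Run:
```python
from station import arm,vision
from h import *
s=arm.sense();print(s["position"],s["tool_rot"])
plan(s,[.605,.025,.06],93.5)
```

```text
[0.56638034 0.02338788 0.2148512 ] [[-9.98198068e-01 -6.00028716e-02  5.22570856e-04]
 [-6.00025031e-02  9.98197985e-01  6.94339837e-04]
 [-5.63291560e-04  6.61733124e-04 -9.99999622e-01]]
rot [ 0.001  0.001 -0.001] shift [-38.6  -0.8 154.9]
```

>>> drive_tool(
  steps=[0,0,0,-15,0,20,70,0,0,0,-30,-1,50,70,0,0,0,-39,-1,85,70,0,0,0,-39,-1,120,70,0,0,0,-39,-1,145,70,0,0,0,-39,-1,155,70,0,0,0,-39,-1,155,70,0,0,0,-39,-1,155,70],
)

```text
t: 16.53
position: [0.6062, 0.0248, 0.062]
tool_rot: [[-0.998, -0.059, 0.003], [-0.059, 0.998, 0.001], [-0.003, 0.001, -1.0]]
wrist_force: [0.0, 0.3, 1.2]
width: 0.0704
finger_force: 0.0
```

Run:
```python
from station import arm,vision
from h import *
s=arm.sense()
plan(s,[.605,.025,.005],93.5)
```

```text
rot [ 0.001  0.003 -0.002] shift [ 1.4  0.3 57. ]
```

>>> drive_tool(
  steps=[0,0,0,1,0,15,70,0,0,0,1,0,30,70,0,0,0,1,0,45,70,0,0,0,1,0,53,70,0,0,0,1,0,57,70,0,0,0,1,0,57,70,0,0,0,1,0,57,70],
)

```text
t: 17.12
position: [0.6066, 0.0248, 0.0064]
tool_rot: [[-0.998, -0.06, 0.006], [-0.06, 0.998, 0.001], [-0.006, 0.001, -1.0]]
wrist_force: [-0.2, 0.0, 0.2]
width: 0.0701
finger_force: 0.0
```

>>> drive_tool(
  steps=[0,0,0,0,0,0,60,0,0,0,0,0,0,52,0,0,0,0,0,0,45,0,0,0,0,0,0,45,0,0,0,0,0,0,45],
)

```text
t: 17.53
position: [0.6068, 0.0248, 0.0067]
tool_rot: [[-0.998, -0.06, 0.007], [-0.06, 0.998, 0.001], [-0.007, 0.0, -1.0]]
wrist_force: [-1.2, -0.5, 6.8]
width: 0.0483
finger_force: 62.9
```

>>> drive_tool(
  steps=[0,0,0,0,0,-10,45,0,0,0,0,0,-30,45,0,0,0,30,2,-45,45,0,0,0,65,4,-50,45,0,0,0,100,6,-50,45,0,0,0,135,8,-50,45,0,0,0,158,10,-50,45,0,0,0,162,10,-50,45],
)

```text
t: 18.2
position: [0.437, 0.0249, 0.0541]
tool_rot: [[-0.998, -0.06, -0.002], [-0.06, 0.998, 0.001], [0.002, 0.001, -1.0]]
wrist_force: [-0.8, -0.7, -1.0]
width: 0.0483
finger_force: 62.1
```

>>> drive_tool(
  steps=[0,0,0.02,2,-20,0,45,0,0,0.04,3,-45,0,45,0,0,0.06,4,-70,0,45,0,0,0.08,5,-95,0,45,0,0,0.1,7,-120,0,45,0,0,0.12,8,-135,0,45,0,0,0.12,8,-139,0,45,0,0,0.12,8,-139,0,45],
)

```text
t: 18.87
position: [0.4442, -0.1153, 0.0547]
tool_rot: [[-0.998, 0.062, 0.005], [0.062, 0.998, 0.001], [-0.005, 0.001, -1.0]]
wrist_force: [0.1, 0.9, -0.7]
width: 0.0485
finger_force: 62.2
```

Run:
```python
from station import arm,vision
from h import *
s=arm.sense();print(s["position"],s["tool_rot"],s["width"])
plan(s,[.4447,-.114,.022],86.6)
f=vision.grab_frame("top"); np.savez("pics/top7.npz",**f)
g=vision.grab_frame("side"); np.savez("pics/side7.npz",**g)
r=lambda i:cv2.resize(i,(400,500),interpolation=cv2.INTER_CUBIC)
cv2.imwrite("pics/c6.png",np.hstack([r(f["pixels"][150:250,310:390,::-1]),r(g["pixels"][220:320,240:320,::-1])]))
for n in(f,g):
    X=cloud(n);im=n["pixels"].astype(int)
    m=(im[...,0]>im[...,2]+35)&(abs(X[...,0]-.47)<.1)&(abs(X[...,1]+.11)<.07)&(X[...,2]>.05)&(X[...,2]<.09)
    print(m.sum(),X[m].mean(0),X[m].min(0),X[m].max(0),cv2.minAreaRect((X[m][:,:2]*1000).astype(np.float32)))
```

```text
[ 0.4442237  -0.11533866  0.05467452] [[-9.98077488e-01  6.17569869e-02  5.23468838e-03]
 [ 6.17619945e-02  9.98090585e-01  8.00263085e-04]
 [-5.17527135e-03  1.12202936e-03 -9.99985979e-01]] 0.048487448395834125
rot [ 0.001  0.005 -0.002] shift [-0.2  1.3 32.7]
98 [ 0.49848067 -0.09919508  0.06710388] [ 0.47318264 -0.1080673   0.05324636] [ 0.51816222 -0.09293289  0.07325364] ((495.360107421875, -100.365966796875), (13.246307373046875, 45.27064895629883), 86.03717803955078)
818 [ 0.48392823 -0.12109033  0.06792278] [ 0.44939536 -0.14332843  0.05011921] [ 0.51803482 -0.09008877  0.07664453] ((483.0135803222656, -116.517578125), (52.700889587402344, 67.40496063232422), 86.09739685058594)
```

View pics/c6.png

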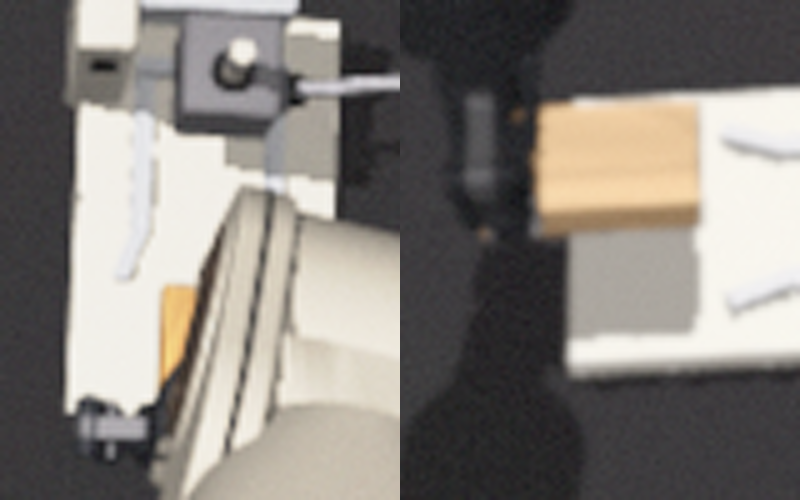

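>>> drive_tool(
  steps=[0,0,0,0,0.6,10,45,0,0,0,0,1.2,20,45,0,0,0,0,1.2,28,45,0,0,0,0,1.2,32,45,0,0,0,0,1.2,34,45,0,0,0,0,1.2,34,45],
)

```text
t: 19.47
position: [0.4434, -0.1125, 0.0199]
tool_rot: [[-0.998, 0.059, 0.003], [0.059, 0.998, 0.001], [-0.003, 0.001, -1.0]]
wrist_force: [-0.1, 0.3, 0.2]
width: 0.0483
finger_force: 62.2
```

>>> drive_tool(
  steps=[0,0,0,0,0,0.7,45,0,0,0,0,0,0.7,45,0,0,0,0,0,0.7,45],
)

```text
t: 19.72
position: [0.4441, -0.1132, 0.02]
tool_rot: [[-0.998, 0.06, 0.005], [0.06, 0.998, 0.001], [-0.005, 0.001, -1.0]]
wrist_force: [-0.5, 0.3, -0.5]
width: 0.0482
finger_force: 62.2
```

Run:
```python
from station import arm,vision
from h import *
s=arm.sense();print(s["position"],s["tool_rot"],s["wrist_force"])
plan(s,[.5834-.044*.998,-.1222+.044*.0593,.019],86.6)
```

```text
[ 0.44405834 -0.11315314  0.0199855 ] [[-9.98194584e-01  5.98593967e-02  4.94215006e-03]
 [ 5.98632958e-02  9.98206377e-01  6.44686078e-04]
 [-4.89469519e-03  9.39375542e-04 -9.99987580e-01]] [-0.49898288  0.26695848 -0.53650403]
rot [ 0.001  0.005 -0.001] shift [-95.6  -0.7   1.5]
```

>>> drive_tool(
  steps=[0,0,0,-6,-0.3,0.5,45,0,0,0,-12,-0.7,0.8,45,0,0,0,-18,-0.7,0.8,45,0,0,0,-24,-0.7,0.8,45,0,0,0,-30,-0.7,0.8,45,0,0,0,-36,-0.7,0.8,45,0,0,0,-42,-0.7,0.8,45,0,0,0,-45,-0.7,0.8,45],
)

```text
t: 20.38
position: [0.4898, -0.1166, 0.019]
tool_rot: [[-0.998, 0.06, 0.005], [0.06, 0.998, 0.001], [-0.005, 0.001, -1.0]]
wrist_force: [-0.4, 0.4, -0.6]
width: 0.0484
finger_force: 62.2
```

>>> drive_tool(
  steps=[0,0,0,-6,0,0,45,0,0,0,-12,0,0,45,0,0,0,-18,0,0,45,0,0,0,-24,0,0,45,0,0,0,-30,0,0,45,0,0,0,-36,0,0,45,0,0,0,-42,0,0,45,0,0,0,-46,0,0,45],
)

```text
t: 21.05
position: [0.5355, -0.1193, 0.0192]
tool_rot: [[-0.998, 0.06, 0.005], [0.06, 0.998, 0.001], [-0.005, 0.001, -1.0]]
wrist_force: [0.0, 0.0, -0.8]
width: 0.0482
finger_force: 62.2
```

>>> drive_tool(
  steps=[0,0,0,0,0,0,45],
)

```text
t: 21.13
position: [0.5357, -0.1193, 0.0193]
tool_rot: [[-0.998, 0.06, 0.005], [0.06, 0.998, 0.001], [-0.005, 0.001, -1.0]]
wrist_force: [0.6, -0.3, 0.3]
width: 0.0477
finger_force: 62.2
```

>>> drive_tool(
  steps=[0,0,0,0,0,0,55,0,0,0,0,0,0,62,0,0,0,0,0,0,62,0,0,0,0,0,-15,62,0,0,0,0,0,-35,62,0,0,0,20,0,-40,62,0,0,0,45,0,-40,30,0,0,0,47,0,-40,0],
)

```text
t: 21.8
position: [0.4826, -0.1158, 0.0588]
tool_rot: [[-0.998, 0.06, -0.001], [0.06, 0.998, 0.002], [0.001, 0.002, -1.0]]
wrist_force: [-0.8, 0.4, -0.2]
width: 0.0387
finger_force: 0.0
```

>>> drive_tool(
  steps=[0,0,0,0,0,0,0,0,0,0,0,0,0,0,0,0,0,0,0,0,0,0,0,0,0,0,15,0,0,0,0,0,0,30,0,0,0,0,0,0,40,0,0,0,0,0,0,43,0,0,0,0,0,0,43,0],
)

```text
t: 22.47
position: [0.4871, -0.1162, 0.0149]
tool_rot: [[-0.998, 0.06, 0.002], [0.06, 0.998, 0.001], [-0.002, 0.002, -1.0]]
wrist_force: [-0.3, 0.9, 0.5]
width: 0.0
finger_force: 0.0
```

Run:
```python
from station import arm,vision
from h import *
s=arm.sense();print(s["position"],s["width"],s["wrist_force"])
plan(s,[.5834-.0567*.998,-.1222+.0567*.0593,.016],86.6)
g=vision.grab_frame("side"); np.savez("pics/side8.npz",**g)
cv2.imwrite("pics/c7.png",cv2.resize(g["pixels"][220:310,260:380,::-1],(800,600),interpolation=cv2.INTER_CUBIC))
```

```text
[ 0.48710371 -0.11619464  0.01486265] 2.3852343240648348e-05 [-0.2539375   0.9319469   0.48450679]
rot [ 0.002  0.002 -0.   ] shift [-39.8  -0.3  -1.1]
```

View pics/c7.png

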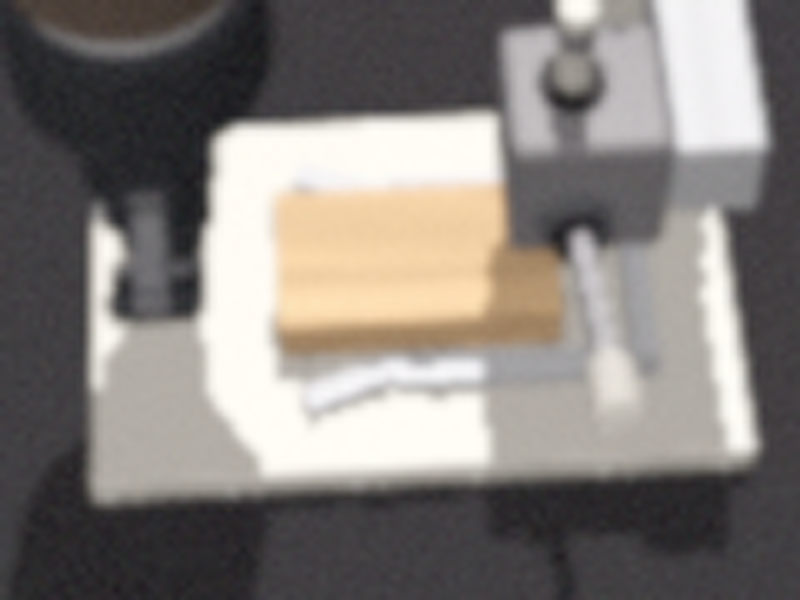

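>>> drive_tool(
  steps=[0,0,0,-5,0,-2,0,0,0,0,-10,0,-2,0,0,0,0,-15,0,-2,0,0,0,0,-20,0,-2,0,0,0,0,-25,0,-2,0,0,0,0,-29,0,-2,0,0,0,0,-32,0,-2,0,0,0,0,-34,0,-2,0],
)

```text
t: 23.18
position: [0.5218, -0.1184, 0.0181]
tool_rot: [[-0.998, 0.06, 0.004], [0.06, 0.998, 0.001], [-0.004, 0.001, -1.0]]
wrist_force: [-0.9, 0.1, 0.9]
width: 0.0
finger_force: 0.5
```

>>> drive_tool(
  steps=[0,0,0,-1,0,0,0,0,0,0,-2,0,0,0,0,0,0,-3,0,0,0,0,0,0,-3,0,0,0],
)

```text
t: 23.52
position: [0.5248, -0.1186, 0.0181]
tool_rot: [[-0.998, 0.06, 0.005], [0.06, 0.998, 0.001], [-0.004, 0.001, -1.0]]
wrist_force: [0.5, 0.2, 1.0]
width: -0.0003
finger_force: 0.0
```

>>> drive_tool(
  steps=[0,0,0,-1,0,0,0,0,0,0,-2,0,0,0,0,0,0,-3,0,0,0,0,0,0,-3,0,0,0],
)

```text
t: 23.85
position: [0.5279, -0.1188, 0.0182]
tool_rot: [[-0.998, 0.06, 0.005], [0.06, 0.998, 0.001], [-0.005, 0.001, -1.0]]
wrist_force: [0.4, 0.0, -0.0]
width: 0.0003
finger_force: 0.0
```

>>> drive_tool(
  steps=[0,0,0,-1,0,0,0,0,0,0,-2,0,0,0,0,0,0,-2,0,0,0],
)

```text
t: 24.1
position: [0.5298, -0.1189, 0.0182]
tool_rot: [[-0.998, 0.06, 0.004], [0.06, 0.998, 0.001], [-0.004, 0.001, -1.0]]
wrist_force: [-0.5, 0.1, 0.2]
width: 0.0001
finger_force: 0.1
```

>>> drive_tool(
  steps=[0,0,0,-1,0,0,0,0,0,0,-2,0,0,0,0,0,0,-2,0,0,0],
)

```text
t: 24.35
position: [0.5299, -0.1189, 0.018]
tool_rot: [[-0.998, 0.06, 0.001], [0.06, 0.998, 0.001], [-0.001, 0.001, -1.0]]
wrist_force: [-5.3, 0.0, 3.4]
width: -0.0004
finger_force: 2.5
```

Run:
```python
from station import arm,vision
from h import *
s=arm.sense();print(s["position"],s["wrist_force"])
g=vision.grab_frame("side"); np.savez("pics/side9.npz",**g)
X=cloud(g);im=g["pixels"].astype(int)
m=(im[...,0]>im[...,2]+35)&(abs(X[...,0]-.58)<.1)&(abs(X[...,1]+.12)<.05)&(X[...,2]>.026)&(X[...,2]<.04)
d=X[m][:,:2]-[.5834,-.1222]; mx=d@[.9982,-.0593]
print(m.sum(),np.percentile(mx,[0,1,2,5,98,99,100]))
```

```text
[ 0.52991909 -0.11889571  0.01799087] [-5.34472234  0.03150523  3.37164647]
652 [-0.04437077 -0.04233369 -0.04150723 -0.03921521  0.04193936  0.04326351
  0.04463153]
```

>>> drive_tool(
  steps=[0,0,0,8,0,0,0,0,0,0,20,0,-5,0,0,0,0,25,0,-35,0,0,0,0,25,0,-70,0,0,0,0,25,0,-105,0,0,0,0,25,0,-140,0,0,0,0,25,0,-170,0,0,0,0,25,0,-182,0],
)

```text
t: 25.07
position: [0.5085, -0.1183, 0.2054]
tool_rot: [[-0.998, 0.06, 0.014], [0.06, 0.998, -0.001], [-0.014, -0.0, -1.0]]
wrist_force: [-0.1, 0.4, -1.0]
width: -0.0002
finger_force: 0.0
```

Run:
```python
from station import arm
from h import *
s=arm.sense();print(s["position"])
plan(s,[.602,-.2315,.2],86.6)
```

```text
[ 0.50847864 -0.11826704  0.20540025]
rot [-0.     0.014 -0.001] shift [-100.  -107.4    6.8]
```

>>> drive_tool(
  steps=[0,0.01,0,0,-30,0,0,0,0.01,0,-10,-65,0,0,0,0.01,0,-40,-95,0,0,0,0.01,0,-70,-107,0,0,0,0.01,0,-95,-107,0,0,0,0.01,0,-100,-107,5,0,0,0.01,0,-100,-107,20,0,0,0.01,0,-100,-107,35,0],
)

```text
t: 25.73
position: [0.6003, -0.2305, 0.165]
tool_rot: [[-0.998, 0.059, -0.004], [0.059, 0.998, 0.001], [0.004, 0.001, -1.0]]
wrist_force: [-0.5, 0.0, -0.5]
width: -0.0004
finger_force: 0.0
```

>>> drive_tool(
  steps=[0,0,0,0,0,0,0,0,0,0,0,0,0,0],
)

```text
t: 25.9
position: [0.5983, -0.2298, 0.1642]
tool_rot: [[-0.998, 0.059, -0.008], [0.059, 0.998, 0.003], [0.008, 0.002, -1.0]]
wrist_force: [-0.4, 0.4, 0.9]
width: -0.0001
finger_force: 0.0
```

Run:
```python
from station import arm
from h import *
s=arm.sense();print(s["position"],s["wrist_force"])
plan(s,[.602,-.2315,.15],86.6)
```

```text
[ 0.59830369 -0.22979672  0.16424812] [-0.43998823  0.35241659  0.90787039]
rot [ 0.002 -0.008 -0.   ] shift [-3.9 -1.5 14.2]
```

>>> drive_tool(
  steps=[0,0,0,-2,-1,7,0,0,0,0,-4,-1.5,14,0,0,0,0,-4,-1.5,20,0,0,0,0,-4,-1.5,26,0,0,0,0,-4,-1.5,32,0,0,0,0,-4,-1.5,38,0,0,0,0,-4,-1.5,44,0,0,0,0,-4,-1.5,50,0],
)

```text
t: 26.57
position: [0.603, -0.2323, 0.1149]
tool_rot: [[-0.998, 0.06, -0.006], [0.06, 0.998, 0.001], [0.006, 0.001, -1.0]]
wrist_force: [0.7, -1.0, 1.2]
width: 0.0
finger_force: 0.6
```

>>> drive_tool(
  steps=[0,0,0,0,0,2,0,0,0,0,0,0,4,0,0,0,0,0,0,6,0,0,0,0,0,0,6,0],
)

```text
t: 26.9
position: [0.6028, -0.2321, 0.109]
tool_rot: [[-0.998, 0.06, -0.006], [0.06, 0.998, 0.002], [0.006, 0.001, -1.0]]
wrist_force: [0.4, 0.9, 0.3]
width: 0.0002
finger_force: 0.1
```

>>> drive_tool(
  steps=[0,0,0,0,0,2,0,0,0,0,0,0,4,0,0,0,0,0,0,6,0,0,0,0,0,0,6,0],
)

```text
t: 27.23
position: [0.6029, -0.2321, 0.103]
tool_rot: [[-0.998, 0.06, -0.006], [0.06, 0.998, 0.002], [0.006, 0.001, -1.0]]
wrist_force: [1.0, -0.1, 0.8]
width: 0.0
finger_force: 0.3
```

>>> drive_tool(
  steps=[0,0,0,0,0,1,0,0,0,0,0,0,2,0,0,0,0,0,0,3,0,0,0,0,0,0,3,0],
)

```text
t: 27.57
position: [0.6029, -0.2321, 0.1002]
tool_rot: [[-0.998, 0.06, -0.006], [0.06, 0.998, 0.002], [0.006, 0.001, -1.0]]
wrist_force: [0.4, -1.6, 0.4]
width: 0.0002
finger_force: 0.4
```

Run:
```python
from station import arm,vision
from h import *
s=arm.sense();print(s["position"],s["wrist_force"])
g=vision.grab_frame("top");np.savez("pics/top10.npz",**g);X=cloud(g)
for u in range(368,412,3):
    c=X[158:180,u]; k=np.nanargmax(c[:,2]); print(u,158+k,c[k].round(4))
```

```text
[ 0.60289247 -0.23209551  0.10015166] [ 0.44543933 -1.60923719  0.43369156]
368 170 [ 0.6008 -0.1541  0.0943]
371 168 [ 0.6059 -0.1615  0.0923]
374 167 [ 0.6082 -0.1686  0.0925]
377 169 [ 0.6041 -0.176   0.0895]
380 168 [ 0.6058 -0.1826  0.0922]
383 159 [ 0.6026 -0.1721  0.1952]
386 160 [ 0.5997 -0.1778  0.1981]
389 159 [ 0.6015 -0.184   0.1993]
392 159 [ 0.6009 -0.1899  0.2017]
395 159 [ 0.5973 -0.1932  0.2164]
398 158 [ 0.595  -0.1956  0.2349]
401 158 [ 0.5894 -0.1967  0.2576]
404 179 [ 0.4883 -0.1331  0.5616]
407 179 [ 0.4836 -0.1315  0.5857]
410 179 [ 0.4817 -0.1329  0.5953]
```

Lever is nearly level; I'll press on until the force rises.

>>> drive_tool(
  steps=[0,0,0,0,0,1,0,0,0,0,0,0,2,0,0,0,0,0,0,3,0,0,0,0,0,0,3,0],
)

```text
t: 27.95
position: [0.6028, -0.2321, 0.0971]
tool_rot: [[-0.998, 0.06, -0.006], [0.06, 0.998, 0.002], [0.006, 0.001, -1.0]]
wrist_force: [-0.1, -1.1, 0.2]
width: 0.0002
finger_force: 0.4
```

>>> drive_tool(
  steps=[0,0,0,0,0,1,0,0,0,0,0,0,2,0,0,0,0,0,0,2,0],
)

```text
t: 28.2
position: [0.6029, -0.2322, 0.0954]
tool_rot: [[-0.998, 0.06, -0.006], [0.06, 0.998, 0.001], [0.006, 0.001, -1.0]]
wrist_force: [0.1, -0.7, 1.8]
width: 0.0
finger_force: 0.8
```

>>> drive_tool(
  steps=[0,0,0,0,0,1,0,0,0,0,0,0,2,0,0,0,0,0,0,2,0],
)

```text
t: 28.45
position: [0.603, -0.2324, 0.0939]
tool_rot: [[-0.998, 0.06, -0.005], [0.06, 0.998, 0.001], [0.005, 0.0, -1.0]]
wrist_force: [-1.5, -0.7, 3.1]
width: -0.0002
finger_force: 2.2
```

>>> drive_tool(
  steps=[0,0,0,0,0,1,0,0,0,0,0,0,1.5,0,0,0,0,0,0,1.5,0],
)

```text
t: 28.7
position: [0.603, -0.2325, 0.093]
tool_rot: [[-0.998, 0.06, -0.005], [0.06, 0.998, 0.0], [0.005, 0.0, -1.0]]
wrist_force: [-2.0, -1.1, 6.9]
width: 0.0002
finger_force: 3.3
```

>>> drive_tool(
  steps=[0,0,0,0,0,1,0,0,0,0,0,0,2,0,0,0,0,0,0,2,0],
)

```text
t: 28.95
position: [0.603, -0.2326, 0.0916]
tool_rot: [[-0.998, 0.06, -0.004], [0.06, 0.998, 0.0], [0.004, -0.0, -1.0]]
wrist_force: [-2.2, -1.4, 8.6]
width: 0.0002
finger_force: 4.5
```

>>> drive_tool(
  steps=[0,0,0,0,0,1,0,0,0,0,0,0,2,0,0,0,0,0,0,2,0],
)

```text
t: 29.2
position: [0.6031, -0.2328, 0.0903]
tool_rot: [[-0.998, 0.06, -0.004], [0.06, 0.998, -0.0], [0.004, -0.001, -1.0]]
wrist_force: [-3.7, -1.1, 11.6]
width: 0.0003
finger_force: 5.8
```

>>> drive_tool(
  steps=[0,0,0,0,0,-3,0,0,0,0,0,0,-10,0,0,0,0,0,0,-40,0,0,0,0,0,0,-75,0,0,0,0,0,0,-110,0,0,0,0,30,0,-130,0,0,0,0,65,0,-130,0,0,0,0,100,0,-130,0],
)

```text
t: 29.87
position: [0.5041, -0.226, 0.2196]
tool_rot: [[-0.998, 0.059, -0.003], [0.059, 0.998, 0.001], [0.003, 0.001, -1.0]]
wrist_force: [-0.4, -0.0, -0.4]
width: -0.0001
finger_force: 0.0
```

>>> drive_tool(
  steps=[0,0,0,40,0,0,0,0,0,0,80,-20,0,0,0,0,0,120,-40,0,0,0,0,0,160,-60,0,0,0,0,0,200,-60,0,0,0,0,0,240,-60,0,0,0,0,0,240,-60,0,0],
)

```text
t: 30.45
position: [0.2547, -0.2695, 0.219]
tool_rot: [[-0.998, 0.064, -0.01], [0.064, 0.998, 0.005], [0.01, 0.004, -1.0]]
wrist_force: [0.1, 0.6, -0.7]
width: -0.0
finger_force: 0.0
```

Run:
```python
from station import arm,vision
from h import *
s=arm.sense();print(s["position"],s["wrist_force"])
g=vision.grab_frame("top");np.savez("pics/top11.npz",**g);X=cloud(g)
P=[]
for u in range(368,412,3):
    c=X[158:180,u]; k=np.nanargmax(c[:,2]); P.append(c[k])
P=np.array(P);print(P.round(4)); P=P[(P[:,2]<.12)&(P[:,2]>.07)]; print(np.polyfit(-P[:,1],P[:,2],1))
f=vision.grab_frame("side");np.savez("pics/side11.npz",**f)
X=cloud(f);im=f["pixels"].astype(int)
m=(im[...,0]>im[...,2]+35)&(abs(X[...,0]-.58)<.1)&(abs(X[...,1]+.12)<.05)&(X[...,2]>.026)&(X[...,2]<.04)
d=X[m][:,:2]-[.5834,-.1222]; mx=d@[.9982,-.0593];print(np.percentile(mx,[0,1,50,99,100]),np.median(X[m][:,2]))
m=(im.min(-1)>110)&(X[...,2]>.06)&(abs(X[...,0]-.6)<.02)&(X[...,1]<-.225)&(X[...,1]>-.28)
print("grip",m.sum(),X[m].min(0),X[m].max(0))
a=cv2.resize(f["pixels"][100:320,230:410,::-1],(490,600),interpolation=cv2.INTER_CUBIC);b=cv2.resize(g["pixels"][120:300,155:245,::-1],(300,600))
cv2.imwrite("pics/c8.png",np.hstack([a,b]))
```

```text
[ 0.25468411 -0.2695056   0.2189707 ] [ 0.14861544  0.57734831 -0.71558581]
[[ 0.6055 -0.1542  0.0948]
 [ 0.608  -0.1614  0.0937]
 [ 0.6035 -0.1685  0.0923]
 [ 0.6059 -0.1756  0.0921]
 [ 0.6059 -0.1827  0.092 ]
 [ 0.6057 -0.1896  0.0926]
 [ 0.6012 -0.1967  0.0911]
 [ 0.6029 -0.2033  0.0941]
 [ 0.6007 -0.2104  0.0931]
 [ 0.6055 -0.2177  0.0928]
 [ 0.6032 -0.2248  0.0922]
 [ 0.6027 -0.2314  0.0939]
 [ 0.5973 -0.2376  0.0967]
 [ 0.6017 -0.2445  0.0983]
 [ 0.6021 -0.2519  0.0964]]
[0.03593623 0.08643502]
[-0.04445599 -0.04362467 -0.01151263  0.04306869  0.04472389] 0.03355415990648868
grip 123 [ 0.59392002 -0.25932069  0.08578623] [ 0.60828128 -0.22690496  0.09921877]
```

View pics/c8.png

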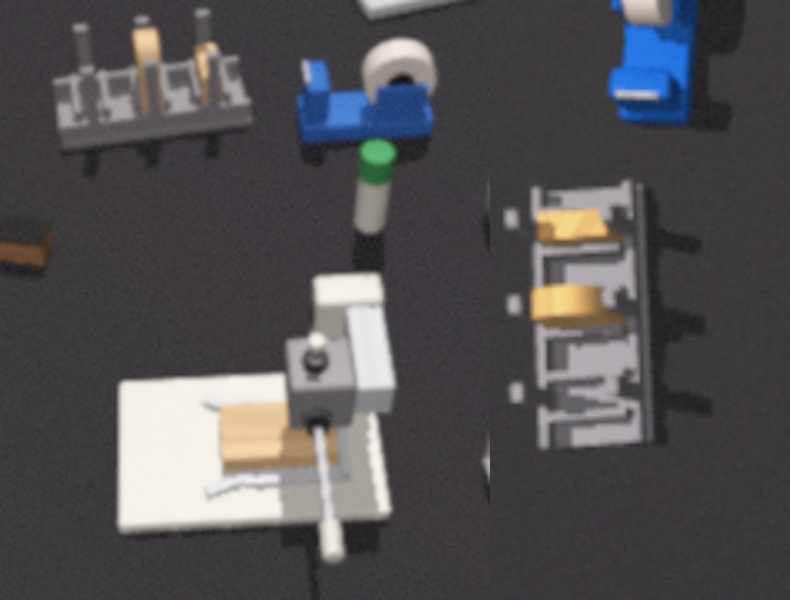

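Pictures and depth data agree. The blank lies flat and home (x from −44 to +45 mm), the lever is at about +0.04 with the nib on the blank, and the rest is untouched. I'm handing the job in.

```bash
python3 -c "
from station import job
print(job.finish_job())"
```

```text
the job is handed in; nothing more can be done
None
```

The job is handed in: the rectangular blank lies flat and fully home against the end stop, the lever is lowered to about +0.04 rad with the nib on the blank, and the other blanks and objects are where they were.

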